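# Put the straightedge away in its bench dock

## Task

Put the steel straightedge away in its bench dock: swing the keeper arm clear of the mouth, slide the straightedge flat into the slot with its rounded end first, and push it past the click of the spring catch until you feel it fully home against the adjustable stop at the end, without ramming it. Then swing the keeper back across the mouth until it is fully shut and let go. Do not shift or tip the blue-lidded jar or the small oil bottle.

Things in the scene. Friction and masses are not known exactly. Their poses are not given: they have to be found in the camera images.
- straightedge: loose flat steel straightedge, 150 x 44 mm, 10 mm thick, about 0.36 kg, lying flat, with three 18 mm lightening holes. Origin: centre of its underside; x runs along its length to the rounded end (6 mm corner radii), y across, z up. A catch notch 26 mm long, 4 mm deep is cut in its +y edge, from x = +16 to +42 mm; the other end has square corners
- round_end (a point): middle of the rounded end face of the straightedge, 75 mm from its origin along its x, at half thickness
- square_end (a point): middle of the square end face of the straightedge, 75 mm from its origin along its -x, at half thickness
- dock: fixed dock: aluminium base plate 222 x 104 mm, its top 8 mm above the bench, with black guide rails under dark lips forming a slot 46.4 mm wide, 12 mm high. Origin: on the bench under the slot's middle line; x = direction in which the straightedge is pushed in, y across, z up; base from x = -108 to +114 mm. Rails reach to y = +-45 mm, lips 26 mm above the bench (screws 30), 30 mm apart
- dock_mouth (a point): centre of the slot's mouth on the slot floor, 8 mm above the bench, at x = -57 mm of the dock; flared 3 mm a side; lips begin 12 mm farther in. In front of the mouth the base plate goes on as a flat apron 51 mm long at slot-floor level
- keeper (a joint): flat steel keeper arm, 88 x 12 mm, swinging level over the apron about a vertical pin; underside 10 mm, top 18 mm above the bench. 0 = fully shut, right across the mouth, 12 mm in front of it (at home the straightedge's square end stands from 10 mm outside to 4 mm inside the mouth); grows anticlockwise seen from above, away from the mouth, up to 2.7 rad; it stays where it is left
- keeper_hinge (a point): point on the vertical hinge pin of the keeper, 75 mm from the dock's origin along its -x and 40 mm along its -y
- keeper_knob (a point): grip point of the upright round black knob near the free end of the keeper: 15 mm across, 70 mm from the hinge pin, its top 46 mm above the bench; the point is 36 mm above the bench
- jar: bystander: upright white jar with a blue lid, 60 mm across, 70 mm high; origin: centre of its underside
- bottle: bystander: upright small white oil bottle with a black nozzle cap, 40 mm across, 120 mm high; origin: centre of its underside
- slot_end (a point): point on the slot floor 140 mm in from the mouth (x = +83 mm of the dock). The stop head is clamped anew each time somewhere from here to 14 mm deeper; its setting is not reported: find it by touch or sight. A spring plunger in the +y rail at x = +44 mm resists the rounded end with about 5 to 10 N and clicks into the notch 1 to 15 mm before home
Not all that is in view belongs to the job. There is more than one size of the straightedge; the job needs the largest.

How it is judged:
At the end, for the whole second after the job is handed in: The straightedge lies flat in the dock's slot, rounded end within 1.5 mm of the stop face, in line with the slot and at rest; the keeper is shut across the mouth to within 0.06 rad; the robot touches nothing (x of stop_face in the frame of straightedge below 0.082 m and x of round_end in the frame of dock above 0.0805 m and distance between round_end and stop_face below 0.0095 m and angle between the x axis of straightedge and the x axis of dock, either way round below 0.05 rad and angle between straightedge's own z axis and vertical below 0.06 rad and value of joint keeper below 0.06 rad and linear speed of straightedge below 0.01 m/s).
It fails at once if the straightedge is rammed: more than 35 N between it and the dock (contact force between straightedge and dock above 35 N).
It fails at once if the jar is shifted by more than 20 mm or tipped (distance of jar from where it was at the start of the episode above 0.02 m or angle between jar's own z axis and vertical above 0.3 rad).
It fails at once if the oil bottle is shifted by more than 20 mm or tipped (distance of bottle from where it was at the start of the episode above 0.02 m or angle between bottle's own z axis and vertical above 0.3 rad).
It also fails if it takes over 72 s, if anything falls off the work surface, if the arm or the gripper's body presses on something with over 40 N, if the wrist force passes 120 N, or if a joint passes its speed limit or range.

## Robot

A 6-joint arm with a two-finger parallel gripper is mounted at the origin on the work surface; the furniture and walls round the work are solid. World frame = base frame: x ahead of the robot, y to its left, z up, the work surface at z = 0. Lengths are in m, angles in rad, forces in N, time in s.
With the tool pointing down it reaches from about 0.35 to 0.85 m from the base axis. Payload 8.1 kg.
Tool frame: the origin (TCP) lies between the finger pads; the fingertips stand 25 mm ahead of it and the grasp point (between the pads) lies 6 mm ahead of it; z points along the fingers, y is the line along which they close (so a half turn about z gives the same grasp; the last joint's range is limited). The gripper opens to 93 mm and grips with 3 to 60 N. Pads are 15 mm wide; open, the fingers measure 128 mm over their backs; the gripper's body (75 mm by 188 mm) begins 65 mm behind the grasp point.
Start: joints at [1.025, 0.13, 1.488, -0, 1.523, -0.085], TCP at [0.267, 0.537, 0.244] pointing down, gripper open.
Joint ranges: [-2.96, 2.96], [-0.89, 2.26], [0.02, 2.5], [-1.34, 4.48], [0, 2.73], [-2.66, 2.66]. Speed limits (rad/s): [2.39, 2.39, 2.79, 3.14, 3.14, 3.14].

## Interface

Orientations are given as a rotation vector (axis times angle).
In Python, from plant import robot gives the robot as it stands.
- The arm moves only by the tool arm_command, never from a script. Its argument "increments" is text: rows parted by semicolons, each of 5 numbers parted by spaces: the closure, from 0 (fully open) to 1 (shut), then the shift along the tool's x, y, z in mm, then the turn about the tool's z in rad. A call has 1 to 5 rows; each row is the pose to reach, as a shift and turn from the pose commanded when the call began, along the tool's axes at that moment; what a row does not reach only later rows make up. A row lasts 1/10 s, in which the tool goes at most 50 mm and 8.59 degrees, less where a joint would pass 70% of its speed; a pose out of reach is approached as far as the arm can. A call with a gripper value outside its range is refused whole. The fingers move at their own pace and stop on an object; "grip_force" is the grip in N (left out, the last holds). Time passes only in rows, so rows that repeat a pose let the fingers close. It gives the time, the measured TCP pose, the force, the opening and the grip force at its end, in the units of the state.
- robot.read_state(): the state, without advancing time (a new reading comes with each control period).
- robot.read_camera(name): name is "side" or "top"; returns the picture (420x560x3 uint8, blue, green, red); there is no depth.
- robot.camera_model(name): a dict with "fx", "fy", "cx", "cy" (pixels), "eye" and "rotation" of the camera in the world. Camera axes: x right, y down, z forward; pixel columns grow to the right and rows downward; lengths in m; the calibration is good to about 2 mm. A picture is of the moment at which its call begins. camera_model takes no time and is no camera call.
- robot.close_job(): hands the job in; it is judged then, once.
The state is a dict: "t": time; "q": joint angles; "dq": joint speeds; "joint_torque": joint torques, N m; "tool_pos": TCP position; "orientation": TCP orientation; "force": force on the tool from outside, world axes, zero at the start; "wrist_torque": the same for the moment, N m; "opening": finger opening in m; "gripper_force": force on a finger pad.
Only numpy, scipy, OpenCV 4.12 (cv2) and the standard library are available. Lean on these libraries where they do the work, as an engineer would, in place of code of your own. Each camera call takes 0.05 s, during which the arm holds its last target. There are 200 camera calls.

## Working session

There is one attempt and no reset: what is moved stays moved. The work goes in short steps, Python scripts to look and compute and a tool call to move; the robot and the scene stay as the last step left them, time stands still between calls to the robot, and variables do not carry over. Pictures are saved under pics/ and viewed, at most 10 in all, crops included, and the job is handed in when it is done.

Besides the shell and the picture viewer there is one more tool, called after "Call:" as a command line: name --argument value ..., lists and objects as JSON in quotes. arm_command: Moves the arm, as the interface text tells. Its arguments: {"type":"object","properties":{"increments":{"type":"string"},"grip_force":{"type":"number"}},"required":["increments"]}

```bash
mkdir -p pics; cat > h.py <<'E'
import numpy as np, cv2
from plant import robot
def ray(n,u,v,z):
    m=robot.camera_model(n);R=np.array(m["rotation"]);e=np.array(m["eye"])
    d=R@np.array([(u-m["cx"])/m["fx"],(v-m["cy"])/m["fy"],1]);
    return e+d*(z-e[2])/d[2]
def px(n,p):
    m=robot.camera_model(n);R=np.array(m["rotation"]);c=R.T@(np.array(p)-np.array(m["eye"]))
    return np.array([m["fx"]*c[0]/c[2]+m["cx"],m["fy"]*c[1]/c[2]+m["cy"]])
E
python3 - <<'E'
from h import *
for n in("top","side"):
    cv2.imwrite(f"pics/{n}0.png",robot.read_camera(n)); m=robot.camera_model(n); print(n,m)
s=robot.read_state();print(s)
E
```

```text
top {'fx': 462.9345553345037, 'fy': 462.9345553345037, 'cx': 280.0491198676774, 'cy': 201.6618477093416, 'eye': array([ 0.4332167 , -0.15855743,  1.57298383]), 'rotation': array([-2.2095753 ,  2.18843356, -0.04139321])}
side {'fx': 520.8755839465543, 'fy': 520.8755839465543, 'cx': 276.9565648226697, 'cy': 214.38633263237438, 'eye': array([-0.34697931, -1.60756911,  0.82749351]), 'rotation': array([-1.93801421,  0.52487494, -0.36054694])}
{'t': 0.1, 'q': array([ 1.02456509e+00,  1.31074619e-01,  1.48917736e+00, -1.74292878e-05,
        1.52300171e+00, -8.54016745e-02]), 'dq': array([ 0.00052734, -0.00255821, -0.00123991, -0.00045108, -0.00043063,
       -0.00153226]), 'joint_torque': array([ 1.54389977e-04, -5.61341214e+01, -4.93096197e+01,  7.68902223e-02,
        2.91452726e-02,  6.37003154e-06]), 'tool_pos': array([0.26655283, 0.53700859, 0.24269507]), 'orientation': array([-7.17365650e-01, -3.05807904e+00,  2.48819884e-03]), 'force': array([-0.18942284,  0.77162561,  0.00591131]), 'wrist_torque': array([ 0.03902536, -0.06121646, -0.00999124]), 'gripper_force': 0.0, 'opening': 0.09327317091076179}
```

View pics/top0.png

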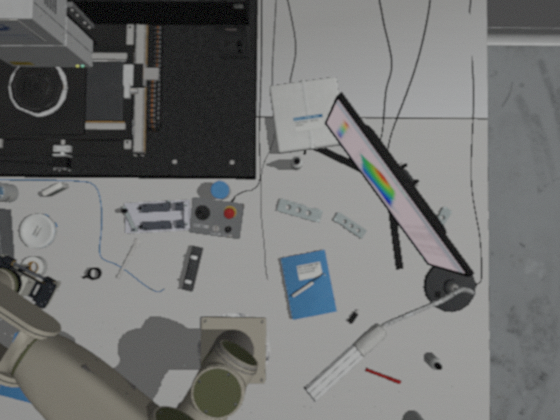

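View pics/side0.png

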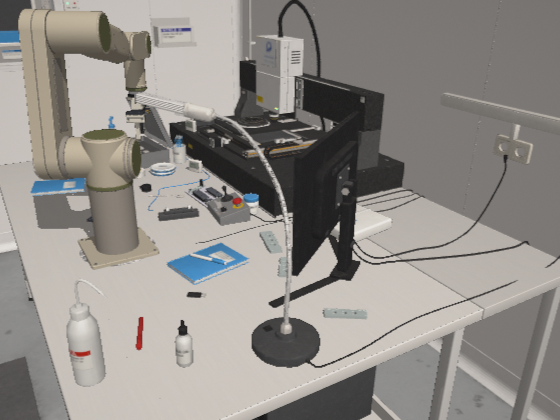

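Top view: dock at about (155,215). Straightedge candidates are the holed bars at top (298,209) and (348,224), plus a third at side (345,314). The blue lid is at (220,190). I'll zoom in and measure the bars.

```bash
cat > h.py <<'E'
import numpy as np, cv2
from scipy.spatial.transform import Rotation as Ro
from plant import robot
def cam(n):
    m=robot.camera_model(n);return m,Ro.from_rotvec(m["rotation"]).as_matrix(),np.array(m["eye"])
def ray(n,u,v,z):
    m,R,e=cam(n)
    d=R@np.array([(u-m["cx"])/m["fx"],(v-m["cy"])/m["fy"],1])
    return (e+d*(z-e[2])/d[2]).round(4)
def px(n,p):
    m,R,e=cam(n);c=R.T@(np.array(p)-e)
    return np.array([m["fx"]*c[0]/c[2]+m["cx"],m["fy"]*c[1]/c[2]+m["cy"]]).round(1)
E
python3 - <<'E'
from h import *
print(px("top",[0,0,0]),px("side",[0,0,0]))
t=cv2.imread("pics/top0.png");s=cv2.imread("pics/side0.png")
print("barA",px("side",ray("top",298,209,.01)),"barB",px("side",ray("top",348,224,.01)))
p=ray("side",345,314,.01);print("barC",p,px("top",p))
print("sidebottle",px("top",ray("side",184,362,0)),"top item 297,162 in side",px("side",ray("top",297,162,.05)))
print("dock",ray("top",155,215,.02))
for u,v in((277,203),(320,215),(334,215),(363,232)):print(ray("top",u,v,.01))
for u,v in((325,314),(367,315)):print(ray("side",u,v,.01))
a=cv2.resize(t[140:260,100:380],None,fx=2.85,fy=2.85,interpolation=cv2.INTER_CUBIC)
b=cv2.resize(s[140:300,130:310],None,fx=1.6,fy=1.6,interpolation=cv2.INTER_CUBIC)
o=np.zeros((600,800,3),np.uint8);o[:a.shape[0],:a.shape[1]]=a[:,:800];o[343:343+256,:288]=b[:257]
c=cv2.resize(s[160:245,140:270],None,fx=3,fy=3,interpolation=cv2.INTER_CUBIC);o[343:343+255,300:690]=c
cv2.imwrite("pics/crop1.png",o)
E
```

```text
[233.1 349.3] [117.4 248.5]
barA [270.6 239.9] barB [284.  264.3]
barC [ 0.4256 -0.696   0.01  ] [441.1 224.5]
sidebottle [427.4 357.4] top item 297,162 in side [307.  219.8]
dock [0.4481 0.2663 0.02  ]
[ 0.4927 -0.1427  0.01  ]
[ 0.4536 -0.2882  0.01  ]
[ 0.4541 -0.3354  0.01  ]
[ 0.3978 -0.4333  0.01  ]
[ 0.3784 -0.6691  0.01  ]
[ 0.4746 -0.7292  0.01  ]
```

View pics/crop1.png

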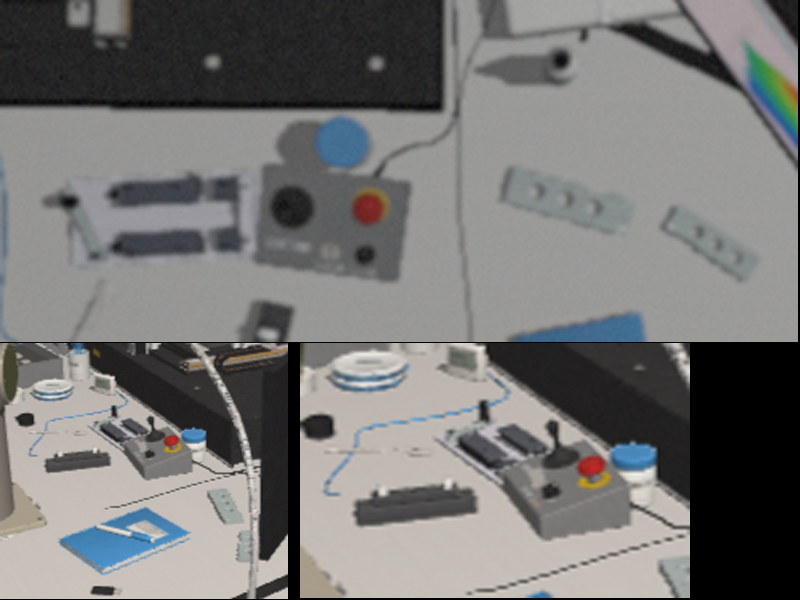

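Bar A at top (298,209) measures about 150 mm, while B and C come out at about 113 mm, so A is the job's straightedge. The dock mouth faces image left, with the hinge at the lower left and the knob near top (123,210). Next: the bar contour and notch, the dock plate, and the knob.

```bash
python3 - <<'E'
from h import *
t=np.mean([robot.read_camera("top").astype(float) for _ in range(6)],0);np.save("t.npy",t)
i=t.astype(np.uint8);hsv=cv2.cvtColor(i,cv2.COLOR_BGR2HSV)
def rep(n,roi,mask,z):
    x0,y0,x1,y1=roi;m=np.zeros(mask.shape,np.uint8);m[y0:y1,x0:x1]=mask[y0:y1,x0:x1]
    c=max(cv2.findContours(m,cv2.RETR_EXTERNAL,cv2.CHAIN_APPROX_NONE)[0],key=cv2.contourArea)
    r=cv2.minAreaRect(c);print(n,r,[ray("top",*p,z)[:2].tolist() for p in cv2.boxPoints(r)],ray("top",*r[0],z))
b=t[...,0]-t[...,2]
print("bar px",t[209,287],"bench",t[230,300],"plate",t[214,150],t[202,125])
rep("bar",(268,192,330,228),((t[...,1]-t[...,2])>8).astype(np.uint8)*255,.01)
rep("lid",(205,178,235,205),((hsv[...,1]>90)).astype(np.uint8)*255,.07)
print("rack edge",[ray("top",150,178,z) for z in(0,.1)],"knob",ray("top",123,210,.046))
a=cv2.resize(i[192:230,265:335],None,fx=8,fy=8,interpolation=cv2.INTER_CUBIC)
d=cv2.resize(i[192:242,110:200],None,fx=5.5,fy=5.5,interpolation=cv2.INTER_CUBIC)
o=np.zeros((590,570,3),np.uint8);o[:304,:560]=a;o[310:310+275,:495]=d
o=cv2.convertScaleAbs(o,alpha=1.5,beta=-60)
cv2.imwrite("pics/crop2.png",o)
E
```

```text
bar px [136.5        137.16666667 133.83333333] bench [151.83333333 154.         153.66666667] plate [157.33333333 152.33333333 151.33333333] [146.33333333 146.33333333 145.83333333]
bar ((317.5, 217.5), (1.4142135381698608, 0.0), -135.0) [[0.4434, -0.2815], [0.4434, -0.2815], [0.4468, -0.2781], [0.4468, -0.2781]] [ 0.4451 -0.2798  0.01  ]
lid ((219.5, 189.0), (17.0, 16.0), 0.0) [[0.5079, 0.0716], [0.5601, 0.0724], [0.5606, 0.017], [0.5085, 0.0162]] [0.5343 0.0443 0.07  ]
rack edge [array([0.5743, 0.2915, 0.    ]), array([0.5653, 0.2628, 0.1   ])] knob [0.4634 0.3653 0.046 ]
```

View pics/crop2.png

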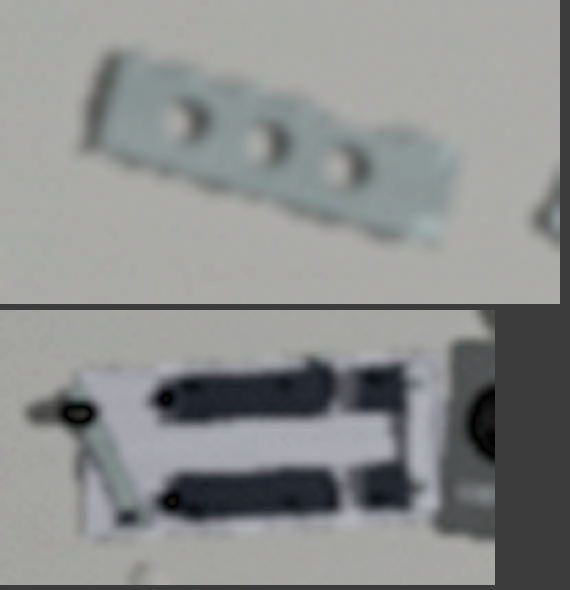

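Crop: the notch is on the upper edge, right of centre, so the bar's x points image right (rounded end at right) and its +y points up. This is the same sense as the dock. The knob is at about (124.2,210.4) and the hinge at about (133.3,229.6).

```bash
python3 - <<'E'
from h import *
t=cv2.GaussianBlur(np.load("t.npy"),(0,0),0.7)
def rect(roi,f,th,z):
    x0,y0,x1,y1=roi;k=8
    g=cv2.resize(f[y0:y1,x0:x1].astype(np.float32),None,fx=k,fy=k,interpolation=cv2.INTER_LINEAR)
    m=(g>th).astype(np.uint8)*255
    m=cv2.morphologyEx(m,cv2.MORPH_OPEN,np.ones((15,15)))
    c=max(cv2.findContours(m,cv2.RETR_EXTERNAL,cv2.CHAIN_APPROX_NONE)[0],key=cv2.contourArea)
    P=[ray("top",(p[0][0]+.5)/k-.5+x0,(p[0][1]+.5)/k-.5+y0,z)[:2]*1000 for p in c]
    r=cv2.minAreaRect(np.array(P,np.float32));print(r)
    M=np.mean(P,0);return r
d=t[...,1]-t[...,2]
for th in(1.5,2,2.6):rect((266,192,330,226),d,th,.01)
b=t[...,0]-t[...,2]
for th in(1.5,2.5,3.5):rect((112,190,191,242),b,th,.008)
print(ray("top",124.2,210.4,.046),ray("top",133.3,229.6,.018))
s=robot.read_state();print(Ro.from_rotvec(s["orientation"]).as_matrix().round(3))
E
```

```text
((469.6051330566406, -218.44796752929688), (157.72274780273438, 51.329505920410156), 74.15379333496094)
((469.4501953125, -218.39804077148438), (155.71453857421875, 49.334251403808594), 74.11614990234375)
((469.5863952636719, -218.457763671875), (153.84246826171875, 47.25867462158203), 74.57124328613281)Traceback (most recent call last):
  File "<stdin>", line 15, in <module>
  File "<stdin>", line 9, in rect
  File "h.py", line 7, in ray
    m,R,e=cam(n)
          ~~~^^^
  File "h.py", line 5, in cam
    m=robot.camera_model(n);return m,Ro.from_rotvec(m["rotation"]).as_matrix(),np.array(m["eye"])
ValueError: time passes only in moves, steps and waits
```

```bash
sed -i 's/^def cam(n):/import functools\n@functools.cache\ndef cam(n):/' h.py; cat > dock.py <<'E'
from h import *
t=cv2.GaussianBlur(np.load("t.npy"),(0,0),0.7)
def rect(roi,f,th,z):
    x0,y0,x1,y1=roi;k=8
    g=cv2.resize(f[y0:y1,x0:x1].astype(np.float32),None,fx=k,fy=k,interpolation=cv2.INTER_LINEAR)
    m=(g>th).astype(np.uint8)*255
    m=cv2.morphologyEx(m,cv2.MORPH_OPEN,np.ones((15,15)))
    c=max(cv2.findContours(m,cv2.RETR_EXTERNAL,cv2.CHAIN_APPROX_NONE)[0],key=cv2.contourArea)
    P=[ray("top",(p[0][0]+.5)/k-.5+x0,(p[0][1]+.5)/k-.5+y0,z)[:2]*1000 for p in c]
    r=cv2.minAreaRect(np.array(P,np.float32));print(th,r);return r
b=t[...,0]-t[...,2]
for th in(1,2,3,4):rect((112,190,190,242),b,th,.008)
print(ray("top",124.2,210.4,.046),ray("top",133.3,229.6,.018))
# slot walls: dark rails centroid
g=t.mean(2)
for roi in((138,195,173,216),(138,216,173,235)):
    x0,y0,x1,y1=roi
    m=(g[y0:y1,x0:x1]<100); v,u=np.nonzero(m); r=cv2.minAreaRect(np.c_[u+x0,v+y0].astype(np.float32));
    print(r,[ray("top",*p,.026).tolist() for p in cv2.boxPoints(r)],ray("top",u.mean()+x0,v.mean()+y0,.026))
s=robot.read_state();print(Ro.from_rotvec(s["orientation"]).as_matrix().round(3))
E
python3 dock.py
```

```text
1 ((444.732421875, 265.99627685546875), (108.4880599975586, 231.554443359375), 4.017743110656738)
2 ((444.8551330566406, 264.96624755859375), (105.81741333007812, 229.39889526367188), 4.001448631286621)
3 ((444.9349060058594, 264.3492736816406), (103.39855194091797, 227.38113403320312), 3.8431243896484375)
4 ((444.70001220703125, 264.00848388671875), (100.47074127197266, 224.5638427734375), 3.906393527984619)
[0.4621 0.3613 0.046 ] [0.3985 0.3387 0.018 ]
((154.9552459716797, 206.2840576171875), (9.044851303100586, 34.18330001831055), 86.42366790771484) [[0.4882, 0.3237, 0.026], [0.4965, 0.2096, 0.026], [0.4663, 0.2071, 0.026], [0.458, 0.3212, 0.026]] [0.4752 0.2646 0.026 ]
((154.47373962402344, 225.00137329101562), (7.621030330657959, 33.112064361572266), 86.98721313476562) [[0.4239, 0.3219, 0.026], [0.4308, 0.2114, 0.026], [0.4054, 0.2096, 0.026], [0.3986, 0.32, 0.026]] [0.4146 0.2636 0.026 ]
[[-0.896  0.445 -0.   ]
 [ 0.445  0.896 -0.   ]
 [ 0.    -0.    -1.   ]]
```

Plan: open the keeper by gripping the knob, then pull the bar away from the bottle, regrip it and insert it. The last part is done by pushing with closed fingers.

Call:
arm_command --increments "0.62 -254 -69 110 -0.53; 0.62 -254 -69 110 -0.53; 0.62 -254 -69 110 -0.53; 0.62 -254 -69 110 -0.53; 0.62 -254 -69 110 -0.53" --grip_force 20

```text
t: 0.9
tool_pos: [0.4366, 0.3866, 0.149]
orientation: [-0.115, 3.139, 0.001]
force: [-0.2, 0.8, -0.3]
opening: 0.0575
gripper_force: 0.0
```

```bash
cat > go.py <<'E'
# usage: go.py x y z tooly_deg [opening]  -> tool-frame increments (mm, rad)
import sys; from h import *
def inc(x,y,z,a):
    s=robot.read_state();R=Ro.from_rotvec(s["orientation"]).as_matrix()
    d=R.T@(np.array([x,y,z])-s["tool_pos"])*1000
    cur=np.degrees(np.arctan2(R[1,1],R[0,1])); w=(a-cur+90)%180-90
    print("t",s["t"],"pos",s["tool_pos"].round(4),"ydeg",cur.round(1),"F",s["force"].round(1),"open",round(s["opening"],4),"q6",s["q"][5].round(2))
    print("inc",d.round(1),"turn",-np.radians(w).round(3))
def dk(x,y): return np.array([.4446,.268])+x/1000*np.array([.0698,-.9976])+y/1000*np.array([.9976,.0698])
if __name__=="__main__": inc(*map(float,sys.argv[1:5]))
E
python3 go.py .464 .362 .046 94; python3 -c "
from h import *
print(ray('top',297.5,161,.12))"
```

```text
t 0.9 pos [0.4366 0.3866 0.149 ] ydeg 94.2 F [-0.2  0.8 -0.3] open 0.0575 q6 -1.01
inc [-25.5 -26.5 103. ] turn 0.003
[ 0.6217 -0.2071  0.12  ]
```

Call:
arm_command --increments "0.62 -25.5 -26.5 20 0; 0.62 -25.5 -26.5 60 0; 0.62 -25.5 -26.5 90 0; 0.62 -25.5 -26.5 103 0; 0.62 -25.5 -26.5 103 0"

```text
t: 1.4
tool_pos: [0.4611, 0.3621, 0.0442]
orientation: [0.109, -3.136, 0.004]
force: [-0.6, 0.2, 0.4]
opening: 0.0351
gripper_force: 0.0
```

```bash
python3 - <<'E'
from go import *
inc(.464,.362,.046,94)
i=robot.read_camera("side");u,v=px("side",[.464,.362,.03]).astype(int);print(u,v)
a=cv2.resize(i[v-50:v+50,u-65:u+65],None,fx=5,fy=5,interpolation=cv2.INTER_CUBIC);cv2.imwrite("pics/k.png",a)
E
```

```text
t 1.4 pos [0.4611 0.3621 0.0442] ydeg 94.0 F [-0.6  0.2  0.4] open 0.0351 q6 -1.06
inc [-2.9 -0.4 -1.8] turn -0.001
201 183
```

View pics/k.png

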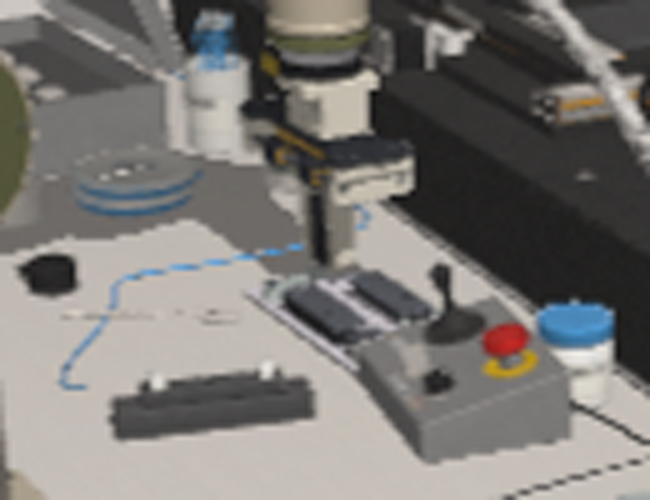

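The fingers are down at crop (330,235), at the knob beside the dock mouth. I'll close them; an opening of about 15 mm will confirm the grip.

Call:
arm_command --increments "1 -2 0 -1 0; 1 -2 0 -1 0; 1 -2 0 -1 0; 1 -2 0 -1 0"

```text
t: 1.85
tool_pos: [0.466, 0.3644, 0.0493]
orientation: [-0.109, 3.136, 0.003]
force: [1.4, 1.1, 5.2]
opening: 0.0143
gripper_force: 20.0
```

```bash
python3 - <<'E'
from go import *
H=dk(-75,-40);s=robot.read_state();p=s["tool_pos"];print(H,p,s["opening"],s["gripper_force"],s["force"])
r=p[:2]-H;print(np.linalg.norm(r),np.degrees(np.arctan2(r[1],r[0]))-4)
R=Ro.from_rotvec(s["orientation"]).as_matrix();a0=np.arctan2(r[1],r[0])
for th in np.arange(0,2.05,.17):
    a=a0+th;q=H+.07*np.array([np.cos(a),np.sin(a)]);o=H+.07*np.array([np.cos(a0),np.sin(a0)]);print(round(th,2),(R.T@np.r_[q-o,0]*1000).round(1))
E
```

```text
[0.399461 0.340028] [0.46599989 0.36436783 0.04931205] 0.014339763815040193 20.00315813755151 [1.43417115 1.13308047 5.1531154 ]
0.07085091366959058 16.092447762601342
0.0 [0. 0. 0.]
0.17 [ 4.3 11.1  0. ]
0.34 [10.3 21.3  0. ]
0.51 [18.  30.4  0. ]
0.68 [27.2 38.  -0. ]
0.85 [37.5 43.9 -0. ]
1.02 [48.6 48.  -0.1]
1.19 [60.3 50.2 -0.1]
1.36 [72.2 50.4 -0.1]
1.53 [83.9 48.6 -0.2]
1.7 [95.2 44.8 -0.2]
1.87 [105.6  39.1  -0.3]
2.04 [115.   31.8  -0.3]
```

Call:
arm_command --increments "1 4 11 0 0; 1 10 21 0 0; 1 18 30.5 0 0; 1 27 38 0 0; 1 37.5 44 0 0"

```text
t: 2.35
tool_pos: [0.4254, 0.4046, 0.0491]
orientation: [-0.109, 3.137, -0.001]
force: [1.9, -7.8, 9.5]
opening: 0.0143
gripper_force: 20.0
```

Call:
arm_command --increments "1 11 4 0 0; 1 23 6 0 0; 1 35 6.5 0 0; 1 46.5 4.5 0 0; 1 57.5 1 0 0"

```text
t: 2.85
tool_pos: [0.3702, 0.3973, 0.0487]
orientation: [-0.11, 3.134, -0.012]
force: [21.8, -30.4, 10.6]
opening: 0.0113
gripper_force: 21.9
```

```bash
python3 - <<'E'
from go import *
H=dk(-75,-40);inc(0.36,.39,.05,94)
s=robot.read_state();p=s["tool_pos"];r=p[:2]-H;print(s["opening"],s["gripper_force"],np.linalg.norm(r),np.radians(np.degrees(np.arctan2(r[1],r[0]))-4))
E
```

```text
t 2.85 pos [0.3702 0.3973 0.0487] ydeg 94.0 F [ 21.8 -30.4  10.6] open 0.0113 q6 -0.9
inc [10.7 -6.6 -1.3] turn 0.0
0.011313770471534784 21.929216883145273 0.06436147805340033 1.973242237048407
```

The keeper is at about 1.97 rad, which is clear of the fingers' path. I'll release it and lift.

Call:
arm_command --increments "0.5 0 0 0 0; 0.5 0 0 0 0; 0.5 0 0 -20 0; 0.5 0 0 -70 0; 0.4 0 0 -120 0"

```text
t: 3.35
tool_pos: [0.3656, 0.4004, 0.1675]
orientation: [0.108, -3.137, 0.004]
force: [1.0, 0.6, -0.3]
opening: 0.0468
gripper_force: 0.0
```

```bash
python3 go.py .475 -.199 .16 -15.8
```

```text
t 3.35 pos [0.3656 0.4004 0.1675] ydeg 94.0 F [ 1.   0.6 -0.3] open 0.0468 q6 -0.9
inc [ -67.8 -605.5    8.8] turn -1.226
```

Call:
arm_command --increments "0.35 -23 -202 -45 0.64; 0.35 -23 -202 -45 0.64; 0.35 -23 -202 -45 0.64; 0.35 -23 -202 -45 0.64; 0.35 -23 -202 -45 0.64"

```text
t: 3.85
tool_pos: [0.4048, 0.1979, 0.214]
orientation: [0.898, 3.008, -0.0]
force: [-0.6, 0.7, -0.2]
opening: 0.0602
gripper_force: 0.0
```

```bash
python3 go.py .475 -.199 .16 -15.8
```

```text
t 3.85 pos [0.4048 0.1979 0.214 ] ydeg 56.8 F [-0.6  0.7 -0.2] open 0.0602 q6 -0.65
inc [-276.1 -293.5   54.6] turn 1.266
```

Call:
arm_command --increments "0.35 -138 -147 0 0.65; 0.35 -138 -147 0 0.65; 0.35 -138 -147 0 0.65; 0.35 -138 -147 0 0.65; 0.35 -138 -147 0 0.65"

```text
t: 4.35
tool_pos: [0.4408, -0.0014, 0.2124]
orientation: [1.814, 2.564, -0.002]
force: [-0.1, 1.4, -0.9]
opening: 0.0603
gripper_force: 0.0
```

```bash
python3 go.py .475 -.199 .12 -15.8
```

```text
t 4.35 pos [ 0.4408 -0.0014  0.2124] ydeg 19.4 F [-0.1  1.4 -0.9] open 0.0603 q6 -0.46
inc [-197.6  -33.4   92.7] turn 0.615
```

Call:
arm_command --increments "0.3 -197.6 -33.4 20 0.615; 0.3 -197.6 -33.4 40 0.615; 0.3 -197.6 -33.4 60 0.615; 0.3 -197.6 -33.4 92 0.615; 0.3 -197.6 -33.4 92 0.615"

```text
t: 4.85
tool_pos: [0.4761, -0.1953, 0.1179]
orientation: [-2.5, -1.899, 0.002]
force: [-0.4, 0.9, -0.1]
opening: 0.0652
gripper_force: 0.0
```

```bash
python3 - <<'E'
from go import *
inc(.475,-.199,.027,-15.8)
i=robot.read_camera("side");c=robot.read_camera("top")
a=cv2.resize(i[175:275,210:310],None,fx=4,fy=4,interpolation=cv2.INTER_CUBIC)
b=cv2.resize(c[150:250,255:355],None,fx=4,fy=4,interpolation=cv2.INTER_CUBIC)
cv2.imwrite("pics/g.png",np.hstack([a,b]))
E
```

```text
t 4.85 pos [ 0.4761 -0.1953  0.1179] ydeg -15.6 F [-0.4  0.9 -0.1] open 0.0652 q6 -0.22
inc [-3.8  0.1 90.9] turn 0.004
```

View pics/g.png

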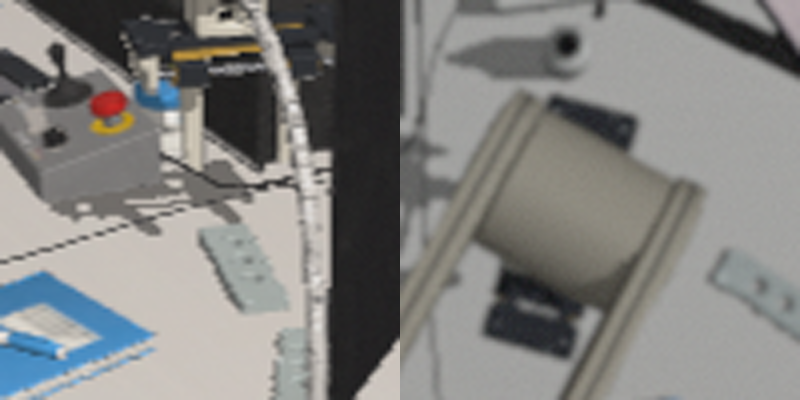

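The gripper is above the bar (left part at (245,270)) and well clear of the bottle cap at (568,45). Descending to grip.

Call:
arm_command --increments "0.3 -4 0 45 0; 0.3 -4 0 75 0; 0.3 -4 0 89 0; 0.3 -4 0 90 0; 0.3 -4 0 90 0" --grip_force 45

```text
t: 5.45
tool_pos: [0.4767, -0.1973, 0.0318]
orientation: [2.493, 1.909, 0.001]
force: [0.2, -0.2, 0.3]
opening: 0.0649
gripper_force: 0.0
```

Call:
arm_command --increments "1 0 0 0 0; 1 0 0 0 0; 1 0 0 0 0; 1 0 0 0 0"

```text
t: 5.85
tool_pos: [0.4762, -0.1978, 0.0314]
orientation: [2.495, 1.908, 0.001]
force: [-2.3, 1.3, 6.4]
opening: 0.0428
gripper_force: 45.6
```

Call:
arm_command --increments "1 0 0 -20 0; 1 0 0 -60 0; 1 0 0 -110 0; 1 0 0 -150 0; 1 0 0 -170 0"

```text
t: 6.35
tool_pos: [0.4771, -0.1983, 0.2048]
orientation: [2.492, 1.905, 0.004]
force: [0.7, -0.6, -3.7]
opening: 0.0429
gripper_force: 45.5
```

```bash
python3 - <<'E'
from go import *
x,y=dk(-180,0);print(x,y);inc(x,y,.2,4)
E
```

```text
0.432036 0.447568
t 6.35 pos [ 0.4771 -0.1983  0.2048] ydeg -15.2 F [ 0.7 -0.6 -3.7] open 0.0429 q6 -0.23
inc [ 611.5 -212.7    3. ] turn -0.335
```

Call:
arm_command --increments "1 235 -82 0 -0.335; 1 235 -82 0 -0.335; 1 235 -82 0 -0.335; 1 235 -82 0 -0.335; 1 235 -82 0 -0.335"

```text
t: 6.85
tool_pos: [0.4573, 0.0526, 0.2001]
orientation: [-2.143, -2.297, 0.0]
force: [1.2, -0.5, -4.5]
opening: 0.0428
gripper_force: 45.5
```

```bash
python3 - <<'E'
from go import *
x,y=dk(-180,0);inc(x,y,.2,4)
E
```

```text
t 6.85 pos [0.4573 0.0526 0.2001] ydeg 4.0 F [ 1.2 -0.5 -4.5] open 0.0428 q6 -0.07
inc [3.958e+02 2.300e+00 2.000e-01] turn -0.0
```

Call:
arm_command --increments "1 50 0 0 0; 1 100 0 0 0; 1 150 0 0 0; 1 200 0 0 0; 1 225 0 0 0"

```text
t: 7.35
tool_pos: [0.4411, 0.2787, 0.2]
orientation: [-2.139, -2.3, -0.0]
force: [0.9, -1.1, -3.9]
opening: 0.0428
gripper_force: 45.5
```

Call:
arm_command --increments "1 50 2 0 0; 1 100 2 0 0; 1 150 2 20 0; 1 171 2 60 0; 1 171 2 80 0"

```text
t: 7.85
tool_pos: [0.4297, 0.448, 0.116]
orientation: [-2.138, -2.3, 0.006]
force: [-1.9, -1.4, -4.9]
opening: 0.0426
gripper_force: 45.6
```

```bash
python3 - <<'E'
from go import *
x,y=dk(-180,0);inc(x,y,.0415,4)
i=robot.read_camera("side");c=robot.read_camera("top")
a=cv2.resize(i[110:230,130:260],None,fx=3.3,fy=3.3,interpolation=cv2.INTER_CUBIC)
b=cv2.resize(c[170:280,50:190],None,fx=2.8,fy=3.6,interpolation=cv2.INTER_CUBIC)
cv2.imwrite("pics/ins.png",np.hstack([a[:396],b[:396]])[:,:800])
E
```

```text
t 7.85 pos [0.4297 0.448  0.116 ] ydeg 4.2 F [-1.9 -1.4 -4.9] open 0.0426 q6 0.65
inc [-0.4  2.6 74.5] turn 0.003
```

View pics/ins.png

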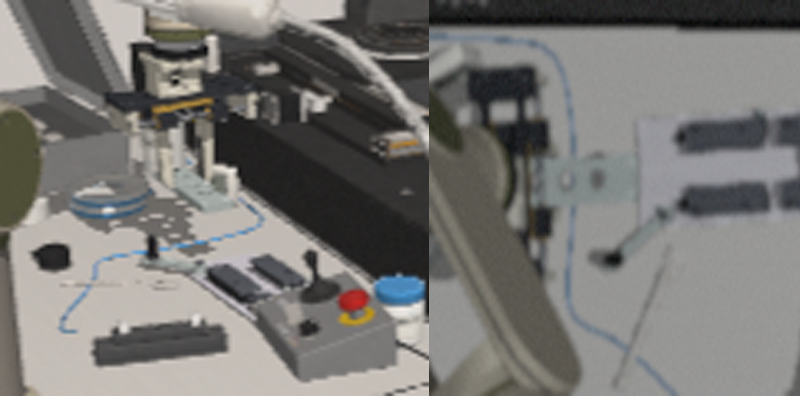

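The bar is held level in line with the dock, with its rounded end forward at right panel (635,175). The keeper is swung clear, with its knob at (608,258). Lowering onto the apron level.

Call:
arm_command --increments "1 0 2.5 40 0; 1 0 2.5 65 0; 1 0 2.5 73 0; 1 0 2.5 75 0; 1 0 2.5 75 0"

```text
t: 8.45
tool_pos: [0.436, 0.4465, 0.0473]
orientation: [2.143, 2.297, 0.004]
force: [0.9, 0.1, -2.8]
opening: 0.0425
gripper_force: 45.6
```

```bash
python3 - <<'E'
from go import *
x,y=dk(-150,0);inc(x,y,.0405,4)
c=np.mean([robot.read_camera("top").astype(float) for _ in range(4)],0)
c=cv2.GaussianBlur(c,(0,0),.5)
a=cv2.resize(c[190:245,95:175].astype(np.uint8),None,fx=9,fy=9,interpolation=cv2.INTER_CUBIC)
for p,cl in((dk(-108,0),0),(dk(-57,0),0),(dk(-85,22),1),(dk(-85,-22),1)):
    u,v=px("top",[*p,.018 if cl else .008]);cv2.circle(a,(int((u+.5-95)*9),int((v+.5-190)*9)),3,(0,0,255) if cl else (0,255,0),-1)
cv2.imwrite("pics/m.png",a)
E
```

```text
t 8.45 pos [0.436  0.4465 0.0473] ydeg 4.0 F [ 0.9  0.1 -2.8] open 0.0425 q6 0.65
inc [-28.7  -3.9   6.8] turn -0.0
```

View pics/m.png

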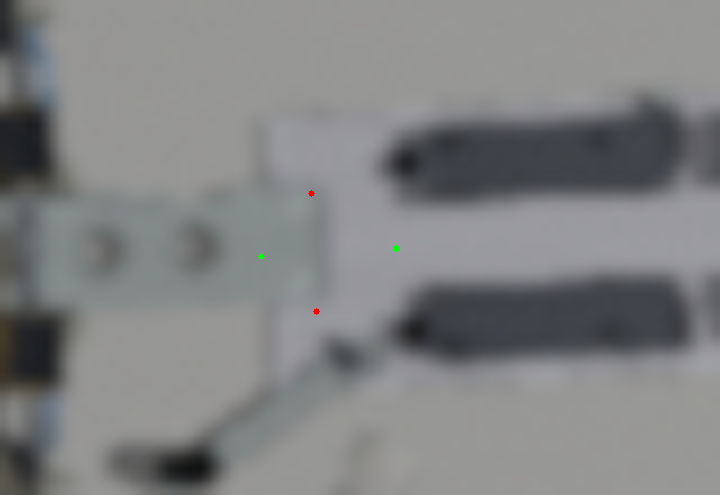

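The rounded end is at (320,240) in the crop, sitting about 4 mm toward +y. That matches the TCP reading, so I'll correct by -3.9 mm and lower further.

Call:
arm_command --increments "1 0 -3.9 5 0; 1 0 -3.9 6.5 0; 1 0 -3.9 6.5 0"

```text
t: 8.95
tool_pos: [0.4307, 0.4458, 0.0387]
orientation: [-2.142, -2.298, 0.0]
force: [-1.3, 0.2, -1.9]
opening: 0.043
gripper_force: 45.6
```

```bash
python3 - <<'E'
from go import *
x,y=dk(-150,0);inc(x,y,.0405,4)
E
```

```text
t 8.95 pos [0.4307 0.4458 0.0387] ydeg 4.0 F [-1.3  0.2 -1.9] open 0.043 q6 0.65
inc [-28.4   1.4  -1.8] turn 0.001
```

Call:
arm_command --increments "1 -10 1 -1 0; 1 -20 1 -1 0; 1 -30 1 -1 0; 1 -37 1 -1 0; 1 -44 1 -1 0"

```text
t: 9.45
tool_pos: [0.4353, 0.401, 0.04]
orientation: [2.143, 2.297, 0.0]
force: [0.5, 0.9, -2.4]
opening: 0.0429
gripper_force: 45.6
```

```bash
python3 - <<'E'
from go import *
x,y=dk(-95,0);inc(x,y,.0405,4)
E
```

```text
t 9.45 pos [0.4353 0.401  0.04  ] ydeg 4.0 F [ 0.5  0.9 -2.4] open 0.0429 q6 0.59
inc [-38.3  -0.   -0.5] turn -0.0
```

Call:
arm_command --increments "1 -8 0 0 0; 1 -16 0 0 0; 1 -24 0 0 0; 1 -32 0 0 0; 1 -38 0 0 0"

```text
t: 9.95
tool_pos: [0.4378, 0.3633, 0.0399]
orientation: [2.143, 2.298, -0.0]
force: [-0.4, 0.4, -2.5]
opening: 0.0431
gripper_force: 45.6
```

```bash
python3 - <<'E'
from go import *
x,y=dk(-95,0);inc(x,y,.0405,4)
E
```

```text
t 9.95 pos [0.4378 0.3633 0.0399] ydeg 4.0 F [-0.4  0.4 -2.5] open 0.0431 q6 0.53
inc [-0.5  0.1 -0.6] turn 0.0
```

Call:
arm_command --increments "0.47 0 0 0 0; 0.47 0 0 0 0; 0.47 0 0 -15 0; 0.47 0 0 -40 0; 0.6 40 0 -50 0"

```text
t: 10.45
tool_pos: [0.4369, 0.4026, 0.0934]
orientation: [2.145, 2.293, 0.003]
force: [1.4, 0.2, 1.2]
opening: 0.0449
gripper_force: 0.0
```

Call:
arm_command --increments "1 35 0 0 0; 1 35 0 0 0; 1 35 0 0 0"

```text
t: 10.75
tool_pos: [0.4325, 0.4399, 0.091]
orientation: [2.14, 2.3, 0.002]
force: [0.3, -0.1, 0.3]
opening: 0.0218
gripper_force: 0.0
```

```bash
python3 - <<'E'
from go import *
x,y=dk(-170,0);inc(x,y,.036,4)
t=np.mean([robot.read_camera("top").astype(float) for _ in range(4)],0)
a=cv2.resize(t[190:245,80:180].astype(np.uint8),None,fx=7,fy=7,interpolation=cv2.INTER_CUBIC)
for p in(dk(-150,0),dk(0,0)):
    u,v=px("top",[*p,.018]);cv2.circle(a,(int((u+.5-80)*7),int((v+.5-190)*7)),3,(0,0,255),-1)
cv2.imwrite("pics/n.png",a)
E
```

```text
t 10.75 pos [0.4325 0.4399 0.091 ] ydeg 4.1 F [ 0.3 -0.1  0.3] open 0.0218 q6 0.64
inc [-2.3 -0.  55. ] turn 0.002
```

View pics/n.png

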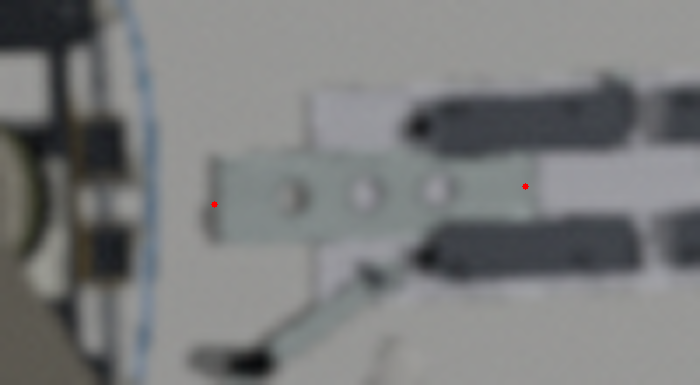

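The bar sits in the slot with its square end at crop (218,199), dock x about -148 mm, and its round end near (535,185). I'll come down behind it and push.

Call:
arm_command --increments "1 -1 0 30 0; 1 -1 0 50 0; 1 -1 0 55 0; 1 -1 0 55 0" --grip_force 30

```text
t: 11.35
tool_pos: [0.4321, 0.4368, 0.034]
orientation: [-2.143, -2.297, 0.004]
force: [-0.8, -0.0, -0.2]
opening: 0.001
gripper_force: 0.0
```

Call:
arm_command --increments "1 -8 0 0 0; 1 -15 0 0 0; 1 -22 0 0 0; 1 -29 0 0 0; 1 -34 0 0 0"

```text
t: 11.85
tool_pos: [0.4358, 0.4041, 0.0361]
orientation: [-2.143, -2.298, -0.004]
force: [0.6, 4.5, 2.8]
opening: 0.0008
gripper_force: 2.0
```

```bash
python3 - <<'E'
from go import *
x,y=dk(-65,0);inc(x,y,.036,4)
E
```

```text
t 11.85 pos [0.4358 0.4041 0.0361] ydeg 4.0 F [0.6 4.5 2.8] open 0.0008 q6 0.59
inc [-71.4  -0.7  -0. ] turn -0.0
```

Call:
arm_command --increments "1 -4 -1 0 0; 1 -8 -1 0 0; 1 -11 -1 0 0; 1 -14 -1 0 0; 1 -16 -1 0 0"

```text
t: 12.35
tool_pos: [0.4351, 0.3877, 0.0348]
orientation: [-2.142, -2.298, 0.0]
force: [-0.4, 4.7, 2.3]
opening: 0.0008
gripper_force: 1.9
```

Call:
arm_command --increments "1 -2 0 0 0; 1 -4 0 0 0; 1 -6 0 0 0; 1 -8 0 0 0; 1 -10 0 0 0"

```text
t: 12.85
tool_pos: [0.4355, 0.3787, 0.0349]
orientation: [-2.142, -2.297, -0.002]
force: [-0.9, 9.1, 0.8]
opening: 0.0003
gripper_force: 4.9
```

Call:
arm_command --increments "1 -2 0 0 0; 1 -4 0 0 0; 1 -6 0 0 0; 1 -8 0 0 0; 1 -10 0 0 0"

```text
t: 13.35
tool_pos: [0.4362, 0.3687, 0.0349]
orientation: [-2.141, -2.297, -0.001]
force: [-1.1, 8.0, 1.4]
opening: 0.0006
gripper_force: 4.1
```

Call:
arm_command --increments "1 -3 0 0 0; 1 -6 0 0 0; 1 -9 0 0 0; 1 -12 0 0 0; 1 -15 0 0 0"

```text
t: 13.85
tool_pos: [0.4373, 0.3537, 0.0349]
orientation: [-2.141, -2.297, -0.001]
force: [-1.7, 8.1, 1.6]
opening: 0.0006
gripper_force: 4.2
```

Call:
arm_command --increments "1 -3 0 0 0; 1 -6 0 0 0; 1 -9 0 0 0; 1 -11 0 0 0; 1 -13 0 0 0"

```text
t: 14.35
tool_pos: [0.4383, 0.3397, 0.0347]
orientation: [-2.142, -2.298, 0.001]
force: [0.1, 3.7, 2.0]
opening: 0.0009
gripper_force: 1.7
```

Call:
arm_command --increments "1 -1 0 0 0; 1 -2 0 0 0; 1 -3 0 0 0; 1 -4 0 0 0; 1 -5 0 0 0"

```text
t: 14.85
tool_pos: [0.4387, 0.3348, 0.0347]
orientation: [2.142, 2.298, -0.001]
force: [0.2, 2.8, 0.3]
opening: 0.0005
gripper_force: 1.3
```

The force fell from 8 N to 3 N, so the catch has clicked. Creeping to the stop.

Call:
arm_command --increments "1 -0.8 0 0 0; 1 -1.6 0 0 0; 1 -2.4 0 0 0; 1 -3.2 0 0 0; 1 -4 0 0 0"

```text
t: 15.35
tool_pos: [0.439, 0.3309, 0.0348]
orientation: [2.142, 2.298, -0.001]
force: [-0.2, 2.0, -1.1]
opening: 0.0007
gripper_force: 0.9
```

Call:
arm_command --increments "1 -0.6 0 0 0; 1 -1.2 0 0 0; 1 -1.8 0 0 0; 1 -2.4 0 0 0; 1 -3 0 0 0"

```text
t: 15.85
tool_pos: [0.4393, 0.328, 0.0348]
orientation: [2.142, 2.298, -0.0]
force: [0.1, 1.5, -0.9]
opening: 0.0007
gripper_force: 0.7
```

Call:
arm_command --increments "1 -0.6 0 0 0; 1 -1.2 0 0 0; 1 -1.8 0 0 0; 1 -2.4 0 0 0; 1 -3 0 0 0"

```text
t: 16.35
tool_pos: [0.4399, 0.3271, 0.0357]
orientation: [-2.141, -2.297, -0.006]
force: [-1.0, 13.5, -1.5]
opening: 0.0002
gripper_force: 6.4
```

```bash
python3 - <<'E'
from go import *
s=robot.read_state();print(s["force"],s["tool_pos"],s["gripper_force"])
E
```

```text
[-1.02945903 13.50015099 -1.47854538] [0.43992511 0.32714195 0.03565339] 6.382552832365036
```

Call:
arm_command --increments "1 -0.5 0 0 0; 1 -1 0 0 0; 1 -1 0 0 0; 1 -1 0 0 0"

```text
t: 16.75
tool_pos: [0.4401, 0.3271, 0.036]
orientation: [-2.141, -2.296, -0.008]
force: [-1.3, 13.6, -2.3]
opening: 0.0004
gripper_force: 7.4
```

```bash
python3 - <<'E'
from go import *
t=np.mean([robot.read_camera("top").astype(float) for _ in range(4)],0);np.save("t2.npy",t)
t=t.astype(np.uint8);a=cv2.resize(t[190:245,120:200],None,fx=9,fy=9,interpolation=cv2.INTER_CUBIC)
for X in(83,97,44):
    u,v=px("top",[*dk(X,0),.018]);cv2.circle(a,(int((u+.5-120)*9),int((v+.5-190)*9)),3,(0,0,255),-1)
cv2.imwrite("pics/st.png",a)
E
```

```text
(no output)
```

View pics/st.png

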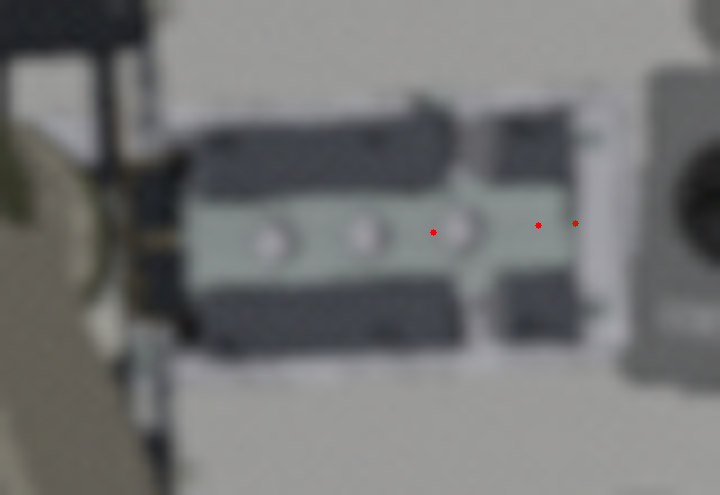

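The bar's green face reaches right up to the dark stop at crop (570,228). I'll check the profile along the axis for a gap, and compare bar end positions.

```bash
python3 - <<'E'
from go import *
t=np.load("t2.npy").astype(np.float32);t0=np.load("t.npy").astype(np.float32)
for X in range(72,116,2):
    w=[];w0=[]
    for Y in(-8,-4,0,4,8):
        u,v=px("top",[*dk(X,Y),.018]);s=cv2.getRectSubPix
        w.append(s(t,(1,1),(float(u),float(v)))[0,0]);w0.append(s(t0,(1,1),(float(u),float(v)))[0,0])
    w=np.mean(w,0);w0=np.mean(w0,0);print(X,w.round(0),"g-r",(w[1]-w[2]).round(1),"| before",w0.round(0),(w0[0]-w0[2]).round(1))
E
```

```text
72 [142. 142. 135.] g-r 7.2 | before [158. 153. 153.] 5.7
74 [142. 142. 135.] g-r 7.2 | before [159. 153. 153.] 5.8
76 [142. 143. 135.] g-r 7.4 | before [159. 154. 153.] 5.8
78 [142. 143. 135.] g-r 7.6 | before [159. 154. 153.] 5.8
80 [143. 143. 136.] g-r 7.7 | before [159. 153. 153.] 5.7
82 [143. 144. 136.] g-r 7.6 | before [158. 152. 152.] 5.5
84 [143. 144. 136.] g-r 7.6 | before [152. 147. 146.] 5.3
86 [143. 144. 136.] g-r 7.6 | before [143. 138. 138.] 5.1
88 [141. 142. 134.] g-r 7.7 | before [131. 126. 126.] 5.0
90 [137. 137. 130.] g-r 7.5 | before [118. 113. 113.] 4.9
92 [130. 130. 123.] g-r 6.9 | before [107. 103. 102.] 4.7
94 [125. 124. 118.] g-r 5.8 | before [108. 104. 104.] 4.7
96 [123. 121. 117.] g-r 4.4 | before [115. 110. 110.] 4.9
98 [135. 131. 129.] g-r 2.5 | before [131. 127. 126.] 5.2
100 [147. 143. 141.] g-r 1.3 | before [145. 140. 139.] 5.5
102 [159. 154. 153.] g-r 0.5 | before [156. 151. 150.] 5.8
104 [163. 158. 157.] g-r 0.4 | before [159. 154. 154.] 5.9
106 [165. 159. 159.] g-r 0.5 | before [161. 156. 155.] 5.9
108 [163. 158. 157.] g-r 0.6 | before [159. 153. 153.] 5.9
110 [159. 154. 153.] g-r 0.7 | before [155. 150. 149.] 5.7
112 [153. 148. 148.] g-r 0.8 | before [150. 144. 144.] 5.5
114 [148. 143. 143.] g-r 0.5 | before [144. 139. 139.] 5.4
```

The force held at 13.6 N with no motion, and the bar reaches the stop, so it is home. I'll back off, rise, and turn to regrip the knob.

Call:
arm_command --increments "1 8 0 0 0; 1 25 0 0 0; 1 40 0 -10 0; 1 55 0 -60 -0.1; 1 55 0 -75 -0.25" --grip_force 45

```text
t: 17.45
tool_pos: [0.4371, 0.3825, 0.1149]
orientation: [1.831, 2.551, 0.008]
force: [1.1, 0.2, 0.4]
opening: 0.0007
gripper_force: 0.0
```

```bash
python3 - <<'E'
from go import *
H=dk(-75,-40);k=ray("top",80+255/7-.5,190+360/7-.5,.046)[:2];r=k-H
print(k,np.linalg.norm(r),np.arctan2(r[1],r[0])-np.radians(4))
q=H+.07*r/np.linalg.norm(r);print(q);inc(*q,.11,60)
E
```

```text
[0.3613 0.3862] 0.05990088066965293 2.1916730364559194
[0.35486616 0.39398447]
t 17.45 pos [0.4371 0.3825 0.1149] ydeg 18.7 F [1.1 0.2 0.4] open 0.0007 q6 0.3
inc [ 37.1 -74.2   4.6] turn -0.721
```

Call:
arm_command --increments "0.5 37 -65 -5 -0.72; 0.5 37 -65 -5 -0.72; 0.5 37 -65 -5 -0.72; 0.5 37 -65 -5 -0.72; 0.5 37 -65 0 -0.72"

```text
t: 17.95
tool_pos: [0.3625, 0.3952, 0.1116]
orientation: [0.813, 3.033, 0.002]
force: [0.1, 0.5, -0.7]
opening: 0.0356
gripper_force: 0.0
```

```bash
python3 go.py .363 .397 .048 60
```

```text
t 17.95 pos [0.3625 0.3952 0.1116] ydeg 60.0 F [ 0.1  0.5 -0.7] open 0.0356 q6 -0.31
inc [ 0.6  1.7 63.6] turn 0.0
```

Call:
arm_command --increments "0.5 0 1.5 5 0; 0.5 0 1.5 15 0; 0.5 0 1.5 40 0; 0.5 0 1.5 58 0; 0.5 0 1.5 63 0"

```text
t: 18.45
tool_pos: [0.3616, 0.3937, 0.044]
orientation: [-0.828, -3.028, 0.006]
force: [0.3, -0.6, 0.7]
opening: 0.0468
gripper_force: 0.0
```

Call:
arm_command --increments "1 0 0 0 0; 1 0 0 0 0; 1 0 0 0 0; 1 0 0 0 0"

```text
t: 18.85
tool_pos: [0.3638, 0.3952, 0.0479]
orientation: [0.824, 3.03, 0.002]
force: [0.2, -1.4, -0.1]
opening: 0.0191
gripper_force: 0.7
```

```bash
cat > arc.py <<'E'
from go import *
H=dk(-75,-40);s=robot.read_state();p=s["tool_pos"];r=p[:2]-H;a0=np.arctan2(r[1],r[0])
print(s["t"],p,s["opening"],s["gripper_force"],s["force"].round(1),"r",np.linalg.norm(r),"th",a0-np.radians(4))
R=Ro.from_rotvec(s["orientation"]).as_matrix()
for th in np.arange(-.14,-1.9,-.14):
    q=H+.07*np.array([np.cos(a0+th),np.sin(a0+th)]);o=H+np.linalg.norm(r)*np.array([np.cos(a0),np.sin(a0)]);print(round(th,2),(R.T@np.r_[q-o,0]*1000).round(1)[:2])
E
python3 arc.py
```

```text
18.85 [0.36378478 0.39524511 0.04791511] 0.019145177257955785 0.6672261159110349 [ 0.2 -1.4 -0.1] r 0.06573980604743697 th 2.074617505499124
-0.14 [-1.2 10.3]
-0.28 [-7.3 18. ]
-0.42 [-14.5  24.7]
-0.56 [-22.5  30.3]
-0.7 [-31.2  34.8]
-0.84 [-40.4  38. ]
-0.98 [-50.   39.9]
-1.12 [-59.8  40.5]
-1.26 [-69.6  39.6]
-1.4 [-79.1  37.4]
-1.54 [-88.2  33.9]
-1.68 [-96.8  29.2]
-1.82 [-104.6   23.3]
```

Still closing; I'll let it settle.

Call:
arm_command --increments "1 0 0 0 0; 1 0 0 0 0; 1 0 0 0 0"

```text
t: 19.15
tool_pos: [0.3637, 0.3951, 0.0476]
orientation: [0.824, 3.031, 0.001]
force: [0.9, -2.2, 5.8]
opening: 0.0141
gripper_force: 46.9
```

```bash
python3 arc.py
```

```text
19.15 [0.36374138 0.39514451 0.04762764] 0.014144784648170284 46.936517434660345 [ 0.9 -2.2  5.8] r 0.06567892175604548 th 2.076003794422342
-0.14 [-1.1 10.4]
-0.28 [-7.2 18. ]
-0.42 [-14.4  24.7]
-0.56 [-22.4  30.4]
-0.7 [-31.1  34.9]
-0.84 [-40.3  38.1]
-0.98 [-49.9  40. ]
-1.12 [-59.7  40.6]
-1.26 [-69.5  39.7]
-1.4 [-79.   37.6]
-1.54 [-88.1  34.1]
-1.68 [-96.7  29.3]
-1.82 [-104.6   23.5]
```

Call:
arm_command --increments "1 -5 8.5 0 0; 1 -11 16 0 0; 1 -18 22.5 0 0; 1 -26 28.5 0 0; 1 -35 33 0 0"

```text
t: 19.65
tool_pos: [0.4093, 0.4062, 0.0473]
orientation: [-0.824, -3.029, 0.0]
force: [-5.6, -3.2, 9.5]
opening: 0.0137
gripper_force: 45.2
```

Call:
arm_command --increments "1 -9 3 0 0; 1 -19 5 0 0; 1 -28.5 5.5 0 0; 1 -38.5 4.5 0 0; 1 -48 2.5 0 0"

```text
t: 20.15
tool_pos: [0.4524, 0.3849, 0.0472]
orientation: [-0.824, -3.03, -0.004]
force: [-3.3, 5.7, 2.3]
opening: 0.0138
gripper_force: 45.1
```

```bash
python3 arc.py
```

```text
20.15 [0.45237189 0.38492048 0.04721705] 0.01383606517209862 45.11986321426978 [-3.3  5.7  2.3] r 0.06938945515124545 th 0.6337829180103876
-0.14 [-9.2 -3.3]
-0.28 [-17.6  -8.4]
-0.42 [-25.1 -14.6]
-0.56 [-31.8 -21.8]
-0.7 [-37.3 -29.8]
-0.84 [-41.7 -38.6]
-0.98 [-44.9 -47.9]
-1.12 [-46.7 -57.5]
-1.26 [-47.1 -67.3]
-1.4 [-46.2 -77. ]
-1.54 [-43.9 -86.5]
-1.68 [-40.3 -95.7]
-1.82 [ -35.5 -104.2]
```

Call:
arm_command --increments "1 -9 -3.5 0 0; 1 -17 -8.5 0 0; 0.5 -17 -8.5 0 0; 0.5 -17 -8.5 0 0; 0.5 -17 -8.5 -20 0"

```text
t: 20.65
tool_pos: [0.4605, 0.3661, 0.0636]
orientation: [-0.823, -3.027, 0.008]
force: [-1.2, 0.1, -0.8]
opening: 0.0331
gripper_force: 0.0
```

Call:
arm_command --increments "0.6 0 0 -40 -0.15; 1 0 40 -45 -0.3; 1 0 50 -45 -0.45; 1 0 50 -45 -0.59; 1 0 50 -45 -0.59"

```text
t: 21.15
tool_pos: [0.4879, 0.411, 0.1114]
orientation: [0.098, -3.139, 0.001]
force: [0.2, -0.5, -0.8]
opening: 0.0097
gripper_force: 0.0
```

```bash
python3 - <<'E'
from go import *
x,y=dk(-138,26);inc(x,y,.046,94)
E
```

```text
t 21.15 pos [0.4879 0.411  0.1114] ydeg 93.6 F [ 0.2 -0.5 -0.8] open 0.0097 q6 -1.01
inc [27.1 -1.9 65.4] turn -0.008
```

Call:
arm_command --increments "1 27 -2 20 0; 1 27 -2 40 0; 1 27 -2 60 0; 1 27 -2 65 0; 1 27 -2 65 0"

```text
t: 21.65
tool_pos: [0.4606, 0.4064, 0.0457]
orientation: [0.089, -3.138, 0.002]
force: [0.3, -0.7, -0.7]
opening: 0.0005
gripper_force: 0.0
```

Call:
arm_command --increments "1 -1 -6 0 0; 1 -2 -12 0 0; 1 -2 -18 0 0; 1 -2 -24 0 0; 1 -2 -28 0 0"

```text
t: 22.15
tool_pos: [0.4657, 0.3788, 0.0475]
orientation: [-0.092, 3.139, 0.001]
force: [1.4, 0.7, 0.5]
opening: 0.0007
gripper_force: 0.6
```

```bash
python3 - <<'E'
from go import *
x,y=dk(-100,30);inc(x,y,.046,94)
E
```

```text
t 22.15 pos [0.4657 0.3788 0.0475] ydeg 93.4 F [1.4 0.7 0.5] open 0.0007 q6 -1.03
inc [-1.3 -9.   1.5] turn -0.011
```

Call:
arm_command --increments "1 -1 -2 0 0; 1 -1 -4 0 0; 1 -1 -6 0 0; 1 -1 -7 0 0; 1 -1 -8 0 0"

```text
t: 22.65
tool_pos: [0.4666, 0.3713, 0.0468]
orientation: [0.093, -3.14, 0.0]
force: [0.6, 1.5, 0.4]
opening: 0.0004
gripper_force: 0.5
```

Call:
arm_command --increments "1 0 -1 0 0; 1 0 -2 0 0; 1 0 -3 0 0; 1 0 -4 0 0; 1 0 -5 0 0"

```text
t: 23.15
tool_pos: [0.467, 0.3663, 0.0469]
orientation: [0.093, -3.14, 0.0]
force: [1.0, 1.6, -0.6]
opening: 0.0006
gripper_force: 0.5
```

Call:
arm_command --increments "1 0 -1 0 0; 1 0 -2 0 0; 1 0 -3 0 0; 1 0 -4 0 0; 1 0 -5 0 0"

```text
t: 23.65
tool_pos: [0.4672, 0.3639, 0.0472]
orientation: [-0.093, 3.139, 0.008]
force: [0.0, 16.9, -6.0]
opening: 0.0007
gripper_force: 8.3
```

Call:
arm_command --increments "1 0 -1 0 0; 1 0 -2 0 0; 1 0 -3 0 0; 1 0 -4 0 0; 1 0 -4 0 0"

```text
t: 24.15
tool_pos: [0.4671, 0.3634, 0.0474]
orientation: [-0.094, 3.138, 0.016]
force: [0.6, 30.2, -11.9]
opening: 0.0003
gripper_force: 14.8
```

The keeper has a firm end stop at 30 N. I'll back off, retreat, and check it in a picture.

Call:
arm_command --increments "1 0 10 0 0; 1 0 30 0 0; 1 0 50 -30 0; 1 0 80 -80 0; 1 0 120 -120 0"

```text
t: 24.65
tool_pos: [0.4609, 0.4667, 0.1575]
orientation: [0.091, -3.14, 0.002]
force: [1.1, -0.0, 0.9]
opening: 0.0003
gripper_force: 0.0
```

Call:
arm_command --increments "1 30 30 -10 0; 1 60 60 -10 0; 1 60 60 -10 0"

```text
t: 24.95
tool_pos: [0.3937, 0.5267, 0.1668]
orientation: [0.1, -3.139, -0.002]
force: [0.7, -0.7, -0.6]
opening: 0.0001
gripper_force: 0.0
```

```bash
python3 - <<'E'
from go import *
t=np.mean([robot.read_camera("top").astype(float) for _ in range(6)],0);np.save("t3.npy",t)
a=cv2.resize(t[190:245,110:205].astype(np.uint8),None,fx=8.4,fy=8.4,interpolation=cv2.INTER_CUBIC)
cv2.imwrite("pics/fin.png",a)
f=t.astype(np.float32);f2=np.load("t2.npy").astype(np.float32)
for X in range(84,106,2):
    w=np.mean([cv2.getRectSubPix(q,(1,1),tuple(map(float,px("top",[*dk(X,Y),.018]))))[0,0] for q in(f,) for Y in(-8,-4,0,4,8)],0)
    print(X,w.round(0),(w[1]-w[2]).round(1))
for p in(dk(-75,-40),dk(-75,30)):print(px("top",[*p,.018]),px("top",[*p,.046]))
print(robot.read_state()["t"])
E
```

```text
84 [139. 139. 132.] 7.3
86 [139. 139. 132.] 7.4
88 [137. 138. 130.] 7.5
90 [133. 133. 126.] 7.3
92 [126. 127. 120.] 6.9
94 [121. 121. 115.] 5.8
96 [120. 118. 114.] 4.3
98 [131. 128. 126.] 2.4
100 [144. 139. 138.] 1.3
102 [156. 150. 150.] 0.7
104 [160. 154. 154.] 0.5
[132.9 229.3] [130.2 229.5]
[131.9 208.5] [129.2 208.3]
25.25
```

View pics/fin.png

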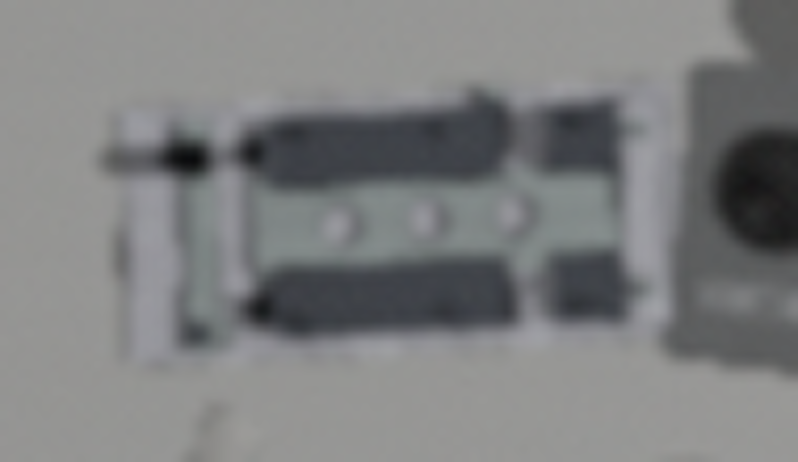

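The keeper lies straight across the mouth (crop (200,250)), and the bar's round end is against the stop at (612,215). Nothing moved after the push, and the arm is clear. Handing in.

```bash
python3 -c "
from plant import robot
print(robot.close_job())"
```

```text
the job is handed in; nothing more can be done
None
```

I handed the job in at about 25 s. The straightedge is in its dock past the catch click and pressed against the stop at about 14 N. The keeper is pushed shut against its end stop and the arm is clear, but the hand-in gave no verdict.

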